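# Dispense three cracker packs into the serving box

## Task

Make up an order of three cracker packs: set the wooden serving box level and centred on the small steel pedestal in front of the dispenser's outlet, with its raised end clear of the packs' way, and let go of it. Then press the dispenser's sprung lever fully down and let it come fully back up, three times, so that exactly three packs lie in the box and two stay in the magazine. Leave the box on the pedestal, and do not disturb the bottle, jar, bowl or spatula.

Things in the scene. Friction and masses are not known exactly. Their poses are not given: they have to be found in the camera images.
- dispenser: Fixed pack dispenser: grey body 110 x 143 x 115 mm (x, y, z), on it an upright open-topped aluminium magazine, top 230 mm above the table, holding five stacked packs. Origin: on the table below the magazine's centre; z up. Packs leave at the outlet on its -y side, the lever sticks out to -x. The cover behind the magazine is 150 mm high; a 10 mm foot plate spans x -65..65, y -205..125 mm.
- outlet (a point): Middle of the edge where packs drop off, at (0, -31.5, 115) mm in the dispenser's frame, under a 23 mm high slit; packs leave towards the dispenser's -y and fall within about 70 mm of this edge.
- pedestal_top (a point): Centre of the top of the narrow steel pedestal in front of the outlet, at (0, -105, 35) mm in the dispenser's frame and fixed to it: a flat level plate 70 x 70 mm, 35 mm above the table. With the serving box centred on it and square to the dispenser, 10 mm stay free between box and dispenser body, and the box's rim is 35 mm below the outlet edge.
- lever (a joint): Sprung lever, rad: 0 up at rest, 0.55 fully down at its stop; it springs back up by itself when let go. Each full stroke pushes the lowest pack out (it drops off in the last part of the stroke); once the lever is back up the next pack has come down. About 4 N at the pad starts it, some 8 to 12 N holds it fully down.
- lever_pad (a point): Centre of the upper face of the black rubber pad at the lever's end (60 mm along the lever, 50 wide, 12 thick), pressed from above. Moves with the lever: up it is 212 mm above the table, tilted 20 degrees; fully down 139 mm, tilted 11 degrees the other way and 8 mm further from the dispenser. In plan at about (-186, 70) mm in the dispenser's frame; pivot at x -61, 160 mm high, along y.
- serving_box: Loose open wooden box, 120 (x) x 126 (y) x 45 mm, walls 8 mm, some 0.28 kg, empty. On the middle of its -x wall a raised grip panel (10 mm thick in x, mid plane at x = -55 mm, 60 mm wide in y) rises to 87 mm above the underside: pinch it from above across its thickness. Origin: centre of the underside; z up. With its axes parallel to the dispenser's the panel is on the lever's side, clear of the outlet.
- pack_1: Flat cardboard pack of crackers, 80 x 50 x 18 mm (x, y, z), 60 g, origin at its centre. Number 1 from the bottom of the stack of five in the magazine.
- pack_2: Flat cardboard pack of crackers, 80 x 50 x 18 mm (x, y, z), 60 g, origin at its centre. Number 2 from the bottom of the stack of five in the magazine.
- pack_3: Flat cardboard pack of crackers, 80 x 50 x 18 mm (x, y, z), 60 g, origin at its centre. Number 3 from the bottom of the stack of five in the magazine.
- pack_4: Flat cardboard pack of crackers, 80 x 50 x 18 mm (x, y, z), 60 g, origin at its centre. Number 4 from the bottom of the stack of five in the magazine.
- pack_5: Flat cardboard pack of crackers, 80 x 50 x 18 mm (x, y, z), 60 g, origin at its centre. Number 5 from the bottom of the stack of five in the magazine.
- sauce_bottle: Yellow plastic sauce bottle, 60 mm across, 170 mm high, standing; origin: centre of underside. Leave alone.
- jar: Glass jar, 68 mm across, 90 mm high; origin: centre of underside. Leave alone.
- bowl: White plastic bowl, 130 mm across, 60 mm high; origin: centre of underside. Leave alone.
- spatula: Black spatula lying on the table, some 250 mm long along x. Leave alone.
Mind the look-alikes: they are no part of the job. What is shaped like the serving_box but green, purple or yellow is not meant.

How it is judged:
On the way, in this order (a step that is already met when the one before it is completed fails the run):
1. the empty serving box stands level and let go on the pedestal, no pack let out yet (horizontal distance between serving_box and pedestal_top below 0.025 m and z of serving_box in the frame of pedestal_top between -0.004 and 0.006 m and angle between serving_box's own z axis and vertical below 0.06 rad and contact force between the fingers and serving_box below 0.1 N and linear speed of serving_box below 0.02 m/s and x of pack_1 in the frame of dispenser between -0.012 and 0.012 m and y of pack_1 in the frame of dispenser between -0.012 and 0.012 m and z of pack_1 in the frame of dispenser between 0.11 and 0.23 m), for 0.2 s.
2. the lever has sent the first pack into the box (x of pack_1 in the frame of serving_box between -0.052 and 0.052 m and y of pack_1 in the frame of serving_box between -0.055 and 0.055 m and z of pack_1 in the frame of serving_box between 0.008 and 0.075 m and x of pack_2 in the frame of dispenser between -0.012 and 0.012 m and y of pack_2 in the frame of dispenser between -0.012 and 0.012 m and z of pack_2 in the frame of dispenser between 0.11 and 0.23 m), for 0.1 s.
3. the lever has sent the second pack into the box (x of pack_2 in the frame of serving_box between -0.052 and 0.052 m and y of pack_2 in the frame of serving_box between -0.055 and 0.055 m and z of pack_2 in the frame of serving_box between 0.008 and 0.075 m and x of pack_3 in the frame of dispenser between -0.012 and 0.012 m and y of pack_3 in the frame of dispenser between -0.012 and 0.012 m and z of pack_3 in the frame of dispenser between 0.11 and 0.23 m), for 0.1 s.
4. the lever has sent the third pack into the box (x of pack_3 in the frame of serving_box between -0.052 and 0.052 m and y of pack_3 in the frame of serving_box between -0.055 and 0.055 m and z of pack_3 in the frame of serving_box between 0.008 and 0.075 m and x of pack_4 in the frame of dispenser between -0.012 and 0.012 m and y of pack_4 in the frame of dispenser between -0.012 and 0.012 m and z of pack_4 in the frame of dispenser between 0.11 and 0.23 m), for 0.1 s.
At the end, for the whole second after the job is handed in: The serving box stands on the pedestal, its centre within 25 mm of the pedestal's, tilted under 0.06 rad and at rest; packs 1, 2 and 3 lie within its walls (centres under 75 mm above its underside); packs 4 and 5 are still in the magazine; the lever is back up (under 0.06 rad) (all of step 4 and horizontal distance between serving_box and pedestal_top below 0.025 m and z of serving_box in the frame of pedestal_top between -0.004 and 0.006 m and angle between serving_box's own z axis and vertical below 0.06 rad and x of pack_1 in the frame of serving_box between -0.052 and 0.052 m and y of pack_1 in the frame of serving_box between -0.055 and 0.055 m and z of pack_1 in the frame of serving_box between 0.008 and 0.075 m and x of pack_2 in the frame of serving_box between -0.052 and 0.052 m and y of pack_2 in the frame of serving_box between -0.055 and 0.055 m and z of pack_2 in the frame of serving_box between 0.008 and 0.075 m and x of pack_5 in the frame of dispenser between -0.012 and 0.012 m and y of pack_5 in the frame of dispenser between -0.012 and 0.012 m and z of pack_5 in the frame of dispenser between 0.11 and 0.23 m and value of joint lever below 0.06 rad and linear speed of serving_box below 0.02 m/s); the robot touches nothing.
It fails at once if the sauce bottle is moved by more than 40 mm (distance of sauce_bottle from where it was at the start of the episode above 0.04 m).
It fails at once if the jar is moved by more than 40 mm (distance of jar from where it was at the start of the episode above 0.04 m).
It fails at once if the bowl is moved by more than 40 mm (distance of bowl from where it was at the start of the episode above 0.04 m).
It fails at once if the spatula is moved by more than 40 mm (distance of spatula from where it was at the start of the episode above 0.04 m).
It fails at once if a fourth pack leaves the magazine (not (x of pack_4 in the frame of dispenser between -0.012 and 0.012 m and y of pack_4 in the frame of dispenser between -0.012 and 0.012 m and z of pack_4 in the frame of dispenser between 0.11 and 0.23 m)).
It also fails if it takes over 62 s, if anything falls off the work surface, if the arm or the gripper's body presses on something with over 40 N, if the wrist force passes 120 N, or if a joint passes its speed limit or range.

## Robot

A 7-joint arm with a two-finger parallel gripper is mounted at the origin on the work surface. World frame = base frame: x ahead of the robot, y to its left, z up, the work surface at z = 0. Lengths are in m, angles in rad, forces in N, time in s.
With the tool pointing down it reaches from about 0.425 to 0.925 m from the base axis. Payload 6.8 kg.
Tool frame: the origin (TCP) lies midway between the tips of the shut fingers; the grasp point (between the pads) lies 19 mm behind it; z points along the fingers, y is the line along which they close (so a half turn about z gives the same grasp; the last joint's range is limited). The gripper opens to 85 mm and grips with 20 to 120 N. Pads are 22 mm wide; open, the fingers measure 114 mm over their backs; the gripper's body (76 mm by 85 mm) begins 54 mm behind the grasp point. The pads swing forward as they close: fully open they stand 13 mm farther back than shut.
Start: joints at [-1.322, 0.477, 0.022, 1.555, -0.011, 1.109, -0.083], TCP at [0.236, 0.633, 0.231] pointing down, gripper open.
Joint ranges: [-2.96, 2.96], [-0.34, 2.1], [-1.41, 1.46], [0.24, 2.44], [-1.37, 4.51], [0.17, 1.92], [-2.96, 2.96]. Speed limits (rad/s): [2.39, 2.39, 3.14, 3.14, 3.14, 3.14, 3.14].

## Interface

Orientations are given as a rotation vector (axis times angle).
In Python, from bench import r gives the robot as it stands. The module is installed in compiled form; this text tells all that it offers.
- The arm moves only by the tool apply_moves, never from a script. Its argument "rows" is a list of rows, each a list of 6 numbers: the shift along the tool's x, y, z scaled (see below), then the turn, a rotation vector about the tool's x, y, z scaled (see below). A call has 1 to 5 rows; each row is the pose to reach, as a shift and turn from the pose commanded when the call began, along the tool's axes at that moment; what a row does not reach only later rows make up. The controller multiplies each number of a shift by 0.25 m and each number of a turn by 90 degrees. A row lasts 1/8 s, in which the tool goes at most 62.5 mm and 10.7 degrees, less where a joint would pass 70% of its speed; a pose out of reach is approached as far as the arm can. A call with a number of a shift or a turn outside -1 to 1 is refused whole. A call with a gripper value outside its range is refused whole. "claw" is the opening, from 0 (shut) to 1 (fully open), set as the call begins (left out, the last holds). The fingers move at their own pace and stop on an object; "newtons" is the grip in N (left out, the last holds). Time passes only in rows, so rows that repeat a pose let the fingers close. It gives the time, the measured TCP pose, the force, the opening and the grip force at its end, in the units of the state.
- r.get_obs(): the state, without advancing time (a new reading comes with each control period).
- r.grab_frame(name): name is "scene" or "top"; returns a dict with "pixels" (420x560x3 uint8, red, green, blue), "intrinsics" (3x3 intrinsics, pixels), "eye" and "attitude" of the camera in the world. Camera axes: x right, y up, looking along -z (the intrinsics and any distortion apply to the point x, -y, -z); pixel columns grow to the right and rows downward; lengths in m; the calibration is good to about 2 mm. A picture is of the moment at which its call begins. There is no depth.
- r.hand_in(): hands the job in; it is judged then, once.
Trained networks look in a picture, given as the dict that the camera call returned (one of the last four; its "shot" number tells which), for a name from the list of things; names that differ only in an ending like _2 or _b are one class to them, and where a whole thing is asked for, a point or a joint stands for the part that bears it (a point fixed in the world has none). Each returns a list of dicts, best first, with "conf" (0 to 1); they miss things now and then, are a little off and sometimes report something else, mostly with a low value. They report only what shows in the picture. A call takes as long as a camera call. They do not tell look-alikes from the thing itself.
- r.search_frame(picture, thing): "rect" ([left, top, width, height] in pixels, round what is visible of it).
- r.outline_of(picture, thing): "pixels" (420x560 bool, what is visible of it) and "rect" ([left, top, width, height] in pixels, round what is visible of it).
- r.landmark_of(picture, thing): "point" ([column, row] in pixels: a listed point, or the origin of a listed thing).
The state is a dict: "clock": time; "joints": joint angles; "qvel": joint speeds; "tau": joint torques, N m; "tcp_pos": TCP position; "orientation": TCP orientation; "contact_force": force on the tool from outside, world axes, zero at the start; "moment": the same for the moment, N m; "grip_width": finger opening in m; "gripper_force": force on a finger pad.
Only numpy, scipy, OpenCV 4.12 (cv2) and the standard library are available. Lean on these libraries where they do the work, as an engineer would, in place of code of your own. Each camera call takes 0.05 s, during which the arm holds its last target. There are 200 camera calls.

## Working session

There is one attempt and no reset: what is moved stays moved. The work goes in short steps, Python scripts to look and compute and a tool call to move; the robot and the scene stay as the last step left them, time stands still between calls to the robot, and variables do not carry over. Pictures are saved under pics/ and viewed, at most 11 in all, crops included, and the job is handed in when it is done.

Besides the shell and the picture viewer there is one more tool, called by a JSON object that holds its "op" and its "data". apply_moves: Moves the arm, as the interface text tells. Its arguments: {"type":"object","properties":{"rows":{"type":"array","items":{"type":"array","items":{"type":"number"}}},"claw":{"type":"number"},"newtons":{"type":"number"}},"required":["rows"]}

```bash
mkdir -p pics; cat > h.py <<'E'
import numpy as np, cv2
from bench import r
from scipy.spatial.transform import Rotation as R
def att(f):
    a=np.array(f["attitude"],float)
    return a if a.shape==(3,3) else (R.from_rotvec(a).as_matrix() if a.size==3 else R.from_quat(a).as_matrix())
def ray(f,p):
    K=np.array(f["intrinsics"]); d=np.linalg.inv(K)@[p[0],p[1],1]
    return np.array(f["eye"],float), att(f)@(d*[1,-1,-1])
def at_z(f,p,z):
    e,d=ray(f,p); return e+d*(z-e[2])/d[2]
def proj(f,P):
    q=att(f).T@(np.array(P)-np.array(f["eye"]))*[1,-1,-1]; u=np.array(f["intrinsics"])@q; return u[:2]/u[2]
def save(f,n): cv2.imwrite(f"pics/{n}.png",cv2.cvtColor(f["pixels"],cv2.COLOR_RGB2BGR))
def tri(fa,pa,fb,pb):
    A=[];b=[]
    for f,p in((fa,pa),(fb,pb)):
        e,d=ray(f,p); d/=np.linalg.norm(d); M=np.eye(3)-np.outer(d,d); A.append(M); b.append(M@e)
    A=np.vstack(A);b=np.hstack(b); x,res,_,_=np.linalg.lstsq(A,b,rcond=None); return x,res
E
python3 - <<'E'
from h import *
o=r.get_obs(); print(o)
for n in("scene","top"):
    f=r.grab_frame(n); save(f,n+"0"); print(n,{k:v for k,v in f.items() if k!="pixels"})
    for t in("dispenser","outlet","pedestal_top","lever_pad","serving_box","sauce_bottle","jar","bowl","spatula"):
        L=r.landmark_of(f,t); print(t,[(round(d["conf"],2),np.round(d["point"],1).tolist()) for d in L[:4]])
        if t=="serving_box": print([(round(d["conf"],2),d["rect"]) for d in r.search_frame(f,t)])
E
```

```text
{'clock': 0.0, 'joints': array([-1.32208871,  0.4778096 ,  0.02229372,  1.55646835, -0.01148475,
        1.10928292, -0.08310779]), 'qvel': array([ 8.26571671e-04,  3.06471779e-04, -1.54839047e-03, -1.09311220e-04,
        3.01543935e-03,  7.47792761e-05, -1.29569621e-03]), 'tau': array([ 1.19599019e-03, -5.96461558e+01,  1.60876472e+00, -2.81191528e+01,
        1.25004954e-02,  9.79997450e-03, -1.42532480e-05]), 'tcp_pos': array([0.23555018, 0.63192897, 0.23031132]), 'orientation': array([-5.57373567e-01, -3.09155094e+00,  2.87430639e-03]), 'contact_force': array([-0.03714495, -0.24023455, -0.1234591 ]), 'moment': array([ 0.04475987, -0.00384204, -0.01006797]), 'gripper_force': 0.0, 'grip_width': 0.08548785491508594}
scene {'intrinsics': array([[532.63356016,   0.        , 275.45028498],
       [  0.        , 532.63356016, 203.4170222 ],
       [  0.        ,   0.        ,   1.        ]]), 'eye': array([ 1.0780211 , -1.24791442,  1.17265769]), 'attitude': array([0.86650831, 0.22506078, 0.42018074]), 'shot': 1}
dispenser []
outlet []
pedestal_top [(0.73, [338.6, 215.9])]
lever_pad [(
[... 636 characters left out ...]
), 'eye': array([ 0.11821083, -0.11662431,  1.93309995]), 'attitude': array([ 0.1501029 , -0.15685963, -1.54124293]), 'shot': 2}
dispenser [(0.79, [220.9, 180.6])]
outlet [(0.87, [223.1, 168.3])]
pedestal_top [(0.71, [244.2, 175.6])]
lever_pad [(0.71, [197.9, 217.7])]
serving_box [(0.94, [316.8, 249.0]), (0.85, [311.4, 201.8]), (0.85, [433.2, 244.8]), (0.81, [340.5, 293.0])]
[(0.68, [324.3, 276.3, 36.2, 36.0]), (0.61, [300.1, 185.5, 32.7, 32.8]), (0.61, [300.8, 228.6, 34.4, 41.4]), (0.56, [411.6, 219.3, 48.3, 45.5])]
sauce_bottle [(0.69, [284.3, 146.7])]
jar [(0.78, [311.7, 158.5]), (0.15, [247.2, 174.3])]
bowl [(0.88, [143.7, 175.4])]
spatula [(0.64, [378.2, 249.3]), (0.48, [145.7, 176.6])]
```

```bash
python3 - <<'E'
import cv2
a=cv2.imread("pics/top0.png"); cv2.imwrite("pics/top0c.png",cv2.resize(a[110:330,100:480],None,fx=2.1,fy=2.1,interpolation=cv2.INTER_CUBIC))
a=cv2.imread("pics/scene0.png"); cv2.imwrite("pics/scene0c.png",cv2.resize(a[60:410,60:460],None,fx=1.7,fy=1.7,interpolation=cv2.INTER_CUBIC))
E
```

```text
(no output)
```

View pics/top0c.png

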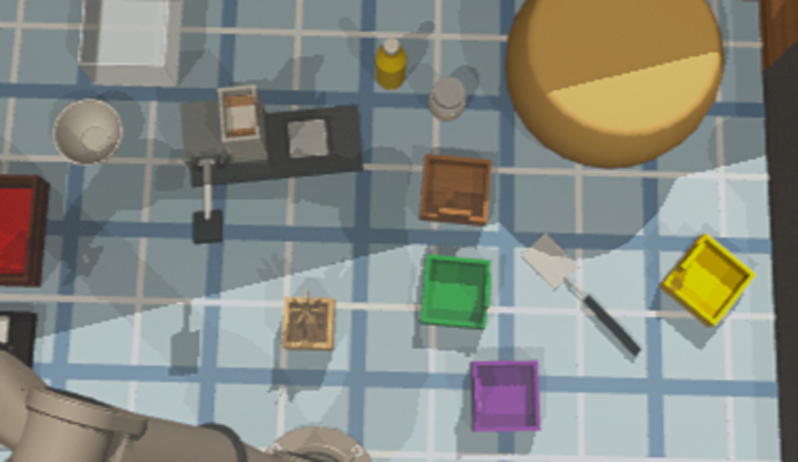

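View pics/scene0c.png

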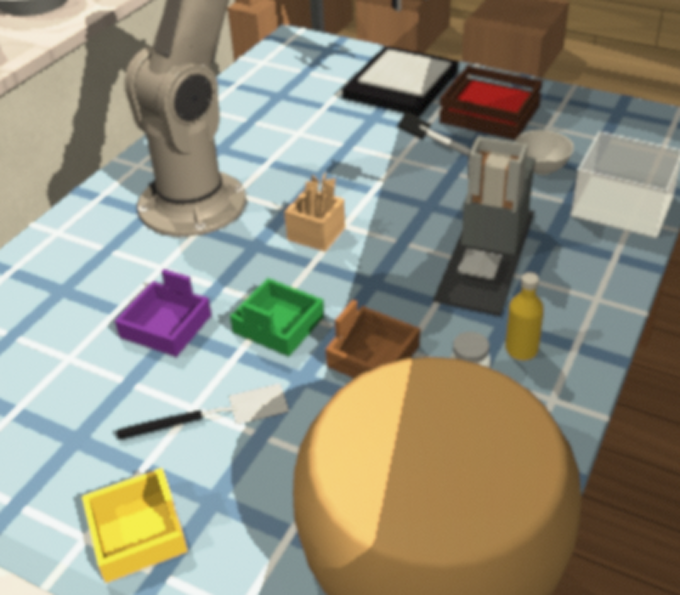

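Top view: brown box at about (316,200) with its panel on the robot's side. The dispenser is at (220,175) with its pedestal to the right at (246,176), and the lever pad is at (198,217). The green, purple and yellow boxes are look-alikes. Next I'll measure positions accurately.

```bash
cat > m.py <<'E'
from h import *
def rect(mask,seed):
    n,l=cv2.connectedComponents(mask.astype(np.uint8)); 
    k=l[int(seed[1]),int(seed[0])]; 
    c=max(cv2.findContours((l==k).astype(np.uint8),0,1)[0],key=cv2.contourArea)
    return cv2.minAreaRect(c),c
E
python3 - <<'E'
from m import *
fs=r.grab_frame("scene"); ft=r.grab_frame("top")
for t,a,b in(("ped",(338.6,215.9),(244.2,175.6)),("pad",(303.6,133.6),(197.9,217.7))):
    x,res=tri(fs,a,ft,b); print(t,x,res)
print("lamp?",tri(fs,(60+440/1.7,60+480/1.7),ft,(100+612/2.1,110+75/2.1)))
for t,p,z in(("disp",(220.9,180.6),0),("outlet",(223.1,168.3),.115),("ped",(244.2,175.6),.035),("pad",(197.9,217.7),.212),("box",(311.4,201.8),0),("bottle",(284.3,146.7),0),("jar",(311.7,158.5),0),("bowl",(143.7,175.4),0)): print("top",t,at_z(ft,p,z))
for t,p,z in(("ped",(338.6,215.9),.035),("pad",(303.6,133.6),.212),("box",(278.7,270.1),0),("bottle",(363.9,266.8),0),("jar",(333.4,285.1),0)): print("scene",t,at_z(fs,p,z))
hsv=cv2.cvtColor(ft["pixels"],cv2.COLOR_RGB2HSV)
print("hsv box",hsv[190,316],hsv[212,312],hsv[200,316],"ped",hsv[176,246],"plate",hsv[185,262],hsv[165,262])
for s,z in (("serving_box",0.045),("pedestal_top",.035),("lever_pad",.212),("dispenser",.0)):
  for d in r.outline_of(ft,s):
    m=d["pixels"]; c=max(cv2.findContours(m.astype(np.uint8),0,1)[0],key=cv2.contourArea); 
    q=cv2.boxPoints(cv2.minAreaRect(c)); print(s,round(d["conf"],2),np.round(d["rect"]), [np.round(at_z(ft,p,z)[:2],3).tolist() for p in q])
big=cv2.resize(ft["pixels"][135:235,185:335],None,fx=5.3,fy=5.3,interpolation=cv2.INTER_CUBIC)
cv2.imwrite("pics/topz.png",big[:,:,::-1])
E
```

```text
ped [0.65048475 0.04246113 0.02285352] [0.00012048]
pad [0.4465775  0.19085215 0.20288769] [1.92016284e-07]
lamp? (array([ 0.78704308, -0.52169632,  0.100959  ]), array([0.00066041]))
top disp [0.64039711 0.14232464 0.        ]
top outlet [0.65833066 0.12086593 0.115     ]
top ped [0.65394653 0.04562399 0.035     ]
top pad [0.44458253 0.18905765 0.212     ]
top box [ 0.56133085 -0.22637671  0.        ]
top bottle [ 0.79137488 -0.11164604  0.        ]
top jar [ 0.74351514 -0.22524684  0.        ]
top bowl [0.65429834 0.4568637  0.        ]
scene ped [0.6495656  0.02251031 0.035     ]
scene pad [0.45271138 0.17760667 0.212     ]
scene box [ 0.56400581 -0.25025421  0.        ]
scene bottle [ 0.79154953 -0.12808331  0.        ]
scene jar [ 0.73548436 -0.23622318  0.        ]
hsv box [ 13 143 123] [ 12 107  93] [ 13 142 120] ped [ 21  24 139] plate [30  4 61] [38 15 70]
serving_box 0.94 [299. 227.  35.  42.] [[0.306, -0.179], [0.439, -0.19], [0.43, -0.315], [0.297, -0.303]]
serving_box 0.94 [414. 220.  43.  44.] [[0.387, -0.616], [0.493, -0.705], [0.411, -0.802], [0.306, -0.713]]
serving_box 0.85 [297. 183.  35.  33.] [[0.498, -0.174], [0.629, -0.182], [0.621, -0.31], [0.491, -0.3]]
serving_box 0.81 [325. 278.  32.  36.] [[0.239, -0.276], [0.242, -0.398], [0.118, -0.397], [0.115, -0.277]]
serving_box 0.45 [350. 222.  54.  54.] [[0.436, -0.366], [0.481, -0.409], [0.288, -0.602], [0.245, -0.559]]
pedestal_top 0.83 [184. 152.  88.  74.] [[0.734, 0.295], [0.788, -0.041], [0.495, -0.086], [0.444, 0.241]]
lever_pad 0.81 [192. 187.  16.  38.] [[0.56, 0.217], [0.562, 0.17], [0.419, 0.162], [0.418, 0.208]]
dispenser 0.7 [188. 150.  86.  79.] [[0.747, 0.302], [0.802, -0.043], [0.501, -0.088], [0.45, 0.248]]
```

View pics/topz.png

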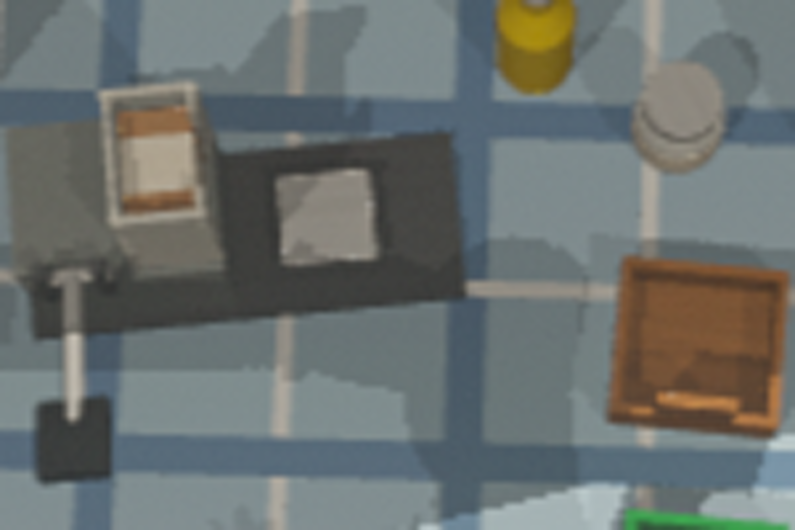

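The zoomed top view shows these crop corners:
- Pedestal plate: (277,176), (370,169), (377,258), (284,265)
- Foot plate: (450,133), (465,295), (37,337)
- Box rim: (625,257), (790,272), (775,437), (610,420)

I'll fit the poses from them.

```bash
python3 - <<'E'
from m import *
from scipy.optimize import least_squares
ft=r.grab_frame("top")
P=lambda u,v:((u+.5)/5.3-.5+185,(v+.5)/5.3-.5+135)
def T(p,q): c,s=np.cos(p[2]),np.sin(p[2]); return np.array([p[0]+c*q[0]-s*q[1],p[1]+s*q[0]+c*q[1],q[2]])
D=[((277,176),(.035,-.07,.035)),((370,169),(.035,-.14,.035)),((377,258),(-.035,-.14,.035)),((284,265),(-.035,-.07,.035)),
((450,133),(.065,-.205,.01)),((465,295),(-.065,-.205,.01)),((37,337),(-.065,.125,.01))]
B=[((625,257),(.06,.063,.045)),((790,272),(.06,-.063,.045)),((775,437),(-.06,-.063,.045)),((610,420),(-.06,.063,.045)),((657,397),(-.05,.03,.087)),((740,405),(-.05,-.03,.087))]
for n,L,x0 in(("disp",D,(.64,.14,0)),("box",B,(.56,-.24,0))):
    g=lambda p:np.hstack([proj(ft,T(p,q))-P(*u) for u,q in L])
    s=least_squares(g,x0); p=s.x; print(n,np.round(p,4),np.degrees(p[2]),np.round(s.fun,1).tolist())
    if n=="disp":
        print("ped",T(p,(0,-.105,.035)),"pad",T(p,(-.186,.07,.212)), "padcrop",(proj(ft,T(p,(-.186,.07,.212)))-[185,135])*5.3)
        print("mag top crop",[((proj(ft,T(p,q))-[185,135])*5.3).round() for q in((-.05,.03,.23),(.05,.03,.23))])
        dp=p
    else: print("panel",T(p,(-.055,0,.087)))
fs=r.grab_frame("scene"); a=fs["pixels"].copy()
for q in [T(dp,q) for _,q in D]+[T(p,q) for _,q in B]+[T(dp,(-.186,.07,.212))]:
    u=proj(fs,q); cv2.circle(a,tuple(int(round(x)) for x in u),1,(255,0,255),-1)
cv2.imwrite("pics/s1.png",cv2.resize(a[100:310,230:430],None,fx=2.8,fy=2.8,interpolation=cv2.INTER_CUBIC)[:,:,::-1])
E
```

```text
disp [0.6416 0.1416 0.1239] 7.098936880086433 [-0.0, 0.1, -0.2, -0.2, 0.0, -0.2, 0.1, 0.2, 0.3, -0.1, 0.5, 0.1, -0.7, 0.0]
ped [0.65456667 0.0373824  0.035     ] pad [0.44836546 0.18805444 0.212     ] padcrop [ 70.18885631 432.82226135]
mag top crop [array([112., 225.]), array([101.,  85.])]
box [ 0.559  -0.2446 -0.075 ] -4.297005735719628 [-0.4, 0.7, 0.2, 0.9, 0.6, -0.7, -0.3, -0.6, 0.0, -0.1, -0.1, -0.1]
panel [ 0.50413924 -0.24045784  0.087     ]
```

View pics/s1.png

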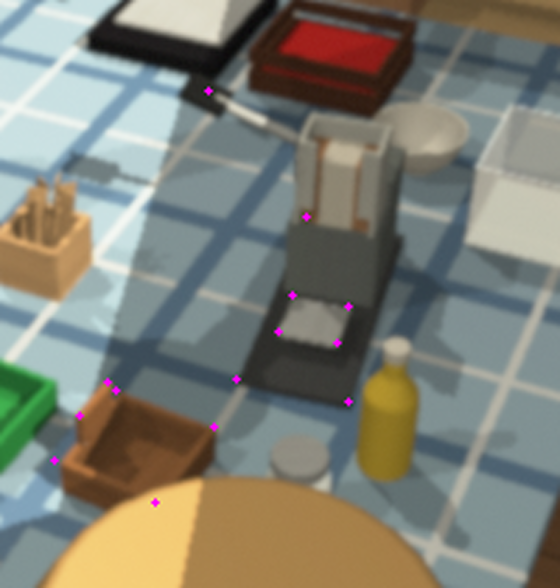

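```bash
cat >> h.py <<'E'
def down(az): # tool y at azimuth az (deg), z down
    a=np.radians(az); y=np.array([np.cos(a),np.sin(a),0]); z=np.array([0,0,-1.]); return np.stack([np.cross(y,z),y,z],1)
def plan(W,o=None):
    o=o or r.get_obs(); p=np.array(o["tcp_pos"]); M=R.from_rotvec(o["orientation"]).as_matrix()
    print("t",o["clock"],"tcp",p.round(4),"y az",np.degrees(np.arctan2(M[1,1],M[0,1])).round(2),"tilt",np.degrees(np.arccos(-M[2,2])).round(2),"F",np.round(o["contact_force"],1),"g",round(o["grip_width"],4),round(o["gripper_force"],1))
    for x,az in W:
        N=down(az); s=M.T@(np.array(x)-p)/.25; t=R.from_matrix(M.T@N).as_rotvec()/(np.pi/2)
        print(x,az,"->",np.round(s,3).tolist(),np.round(t,3).tolist()); p,M=np.array(x),N
E
python3 - <<'E'
from m import *
from scipy.optimize import least_squares
ft=r.grab_frame("top"); fs=r.grab_frame("scene")
P=lambda u,v:((u+.5)/5.3-.5+185,(v+.5)/5.3-.5+135)
S=lambda u,v:((u+.5)/2.8-.5+230,(v+.5)/2.8-.5+100)
def T(p,q): c,s=np.cos(p[2]),np.sin(p[2]); return np.array([p[0]+c*q[0]-s*q[1],p[1]+s*q[0]+c*q[1],q[2]])
B=[((625,257),(.06,.063,.045)),((790,272),(.06,-.063,.045)),((775,437),(-.06,-.063,.045)),((610,420),(-.06,.063,.045)),((657,397),(-.05,.03,.087)),((740,405),(-.05,-.03,.087))]
C=[((215,431),(.06,.063,.045)),((63,462),(-.06,-.063,.045)),((122,395),(-.06,.063,.045)),((80,424),(-.06,-.03,.087)),((111,388),(-.06,.03,.087))]
g=lambda p:np.hstack([proj(ft,T(p,q))-P(*u) for u,q in B]+[proj(fs,T(p,q))-S(*u) for u,q in C])
s=least_squares(g,(.56,-.24,-.07),loss="soft_l1"); p=s.x; print("box",p.round(4),np.degrees(p[2]),g(p).round(1).tolist()); print("panel",T(p,(-.055,0,.087)))
plan([((.30,.60,.40),50),((.48,.43,.40),25),((.60,.22,.40),10),((.62,0,.38),-4),((.55,-.18,.30),-4)])
E
```

```text
box [ 0.5642 -0.2457 -0.081 ] -4.640192659522384 [0.0, -0.7, 0.5, -0.3, 0.8, -1.9, -0.1, -2.0, 0.2, -1.5, 0.1, -1.4, 0.6, -0.9, -1.5, -0.1, -0.3, -1.6, -2.1, -3.6, -2.4, -2.8]
panel [ 0.50942583 -0.241236    0.087     ]
t 1.6 tcp [0.2358 0.6325 0.2313] y az 69.55 tilt 0.0 F [0.1 0.4 0.4] g 0.0856 0.0
(0.3, 0.6, 0.4) 50 -> [-0.286, -0.032, -0.675] [0.0, 0.0, 0.217]
(0.48, 0.43, 0.4) 25 -> [-0.989, -0.058, 0.0] [0.0, 0.0, 0.278]
(0.6, 0.22, 0.4) 10 -> [-0.964, 0.08, 0.0] [0.0, 0.0, 0.167]
(0.62, 0, 0.38) -4 -> [-0.881, -0.074, 0.08] [0.0, 0.0, 0.156]
(0.55, -0.18, 0.3) -4 -> [-0.738, -0.229, 0.32] [0.0, 0.0, 0.0]
```

{"op": "apply_moves", "data": {"rows": [[-0.286, -0.032, -0.675, 0, 0, 0.217], [-0.286, -0.032, -0.675, 0, 0, 0.217], [-0.286, -0.032, -0.675, 0, 0, 0.217], [-0.286, -0.032, -0.675, 0, 0, 0.217]], "claw": 1}}

```text
clock: 2.1
tcp_pos: [0.3036, 0.6003, 0.4062]
orientation: [1.079, 2.948, 0.016]
contact_force: [0.3, 0.0, -0.0]
grip_width: 0.0855
gripper_force: 0.0
```

{"op": "apply_moves", "data": {"rows": [[-0.989, -0.058, 0, 0, 0, 0.278], [-0.989, -0.058, 0, 0, 0, 0.278], [-0.989, -0.058, 0, 0, 0, 0.278], [-0.989, -0.058, 0, 0, 0, 0.278], [-0.989, -0.058, 0, 0, 0, 0.278]]}}

```text
clock: 2.72
tcp_pos: [0.4845, 0.4245, 0.3995]
orientation: [1.699, 2.639, -0.002]
contact_force: [-0.4, 0.5, -0.5]
grip_width: 0.0852
gripper_force: 0.0
```

{"op": "apply_moves", "data": {"rows": [[-0.964, 0.08, 0, 0, 0, 0.167], [-0.964, 0.08, 0, 0, 0, 0.167], [-0.964, 0.08, 0, 0, 0, 0.167], [-0.964, 0.08, 0, 0, 0, 0.167], [-0.964, 0.08, 0, 0, 0, 0.167]]}}

```text
clock: 3.35
tcp_pos: [0.6017, 0.2151, 0.3994]
orientation: [2.028, 2.397, -0.003]
contact_force: [-0.1, -0.4, -0.3]
grip_width: 0.0853
gripper_force: 0.0
```

{"op": "apply_moves", "data": {"rows": [[-0.881, -0.074, 0.08, 0, 0, 0.156], [-0.881, -0.074, 0.08, 0, 0, 0.156], [-0.881, -0.074, 0.08, 0, 0, 0.156], [-0.881, -0.074, 0.08, 0, 0, 0.156], [-0.881, -0.074, 0.08, 0, 0, 0.156]]}}

```text
clock: 3.98
tcp_pos: [0.6195, -0.0018, 0.3793]
orientation: [-2.302, -2.137, 0.002]
contact_force: [0.3, 0.6, -1.0]
grip_width: 0.0852
gripper_force: 0.0
```

{"op": "apply_moves", "data": {"rows": [[-0.738, -0.229, 0.32, 0, 0, 0], [-0.738, -0.229, 0.32, 0, 0, 0], [-0.738, -0.229, 0.32, 0, 0, 0], [-0.738, -0.229, 0.32, 0, 0, 0], [-0.738, -0.229, 0.32, 0, 0, 0]]}}

```text
clock: 4.6
tcp_pos: [0.5496, -0.1787, 0.2992]
orientation: [-2.297, -2.14, 0.001]
contact_force: [0.1, 0.8, 0.2]
grip_width: 0.0855
gripper_force: 0.0
```

```bash
python3 - <<'E'
from h import *
plan([((.506,-.241,.15),-4.5),((.506,-.241,.05),-4.5)])
E
```

```text
t 4.6 tcp [ 0.5496 -0.1787  0.2992] y az -4.06 tilt 0.11 F [0.1 0.8 0.2] g 0.0855 0.0
(0.506, -0.241, 0.15) -4.5 -> [-0.261, -0.155, 0.597] [-0.001, -0.001, 0.005]
(0.506, -0.241, 0.05) -4.5 -> [0.0, 0.0, 0.4] [0.0, 0.0, 0.0]
```

{"op": "apply_moves", "data": {"rows": [[-0.261, -0.155, 0.597, 0, 0, 0.005], [-0.261, -0.155, 0.597, 0, 0, 0.005], [-0.261, -0.155, 0.597, 0, 0, 0.005], [-0.261, -0.155, 0.597, 0, 0, 0.005]]}}

```text
clock: 5.1
tcp_pos: [0.5058, -0.2398, 0.1487]
orientation: [-2.302, -2.131, 0.003]
contact_force: [-0.0, 0.6, 1.4]
grip_width: 0.0853
gripper_force: 0.0
```

```bash
python3 - <<'E'
from h import *
fs=r.grab_frame("scene"); a=fs["pixels"].copy()
cv2.circle(a,tuple(int(round(x)) for x in proj(fs,r.get_obs()["tcp_pos"])),1,(255,0,255),-1)
cv2.imwrite("pics/s2.png",cv2.resize(a[150:320,190:370],None,fx=3.4,fy=3.4,interpolation=cv2.INTER_CUBIC)[:,:,::-1])
plan([((.506,-.241,.05),-4.5)])
E
```

```text
t 5.15 tcp [ 0.5079 -0.2399  0.1507] y az -4.37 tilt 0.1 F [ 0.2 -0.8  1.4] g 0.0854 0.0
(0.506, -0.241, 0.05) -4.5 -> [-0.006, -0.007, 0.403] [-0.001, -0.001, 0.001]
```

View pics/s2.png

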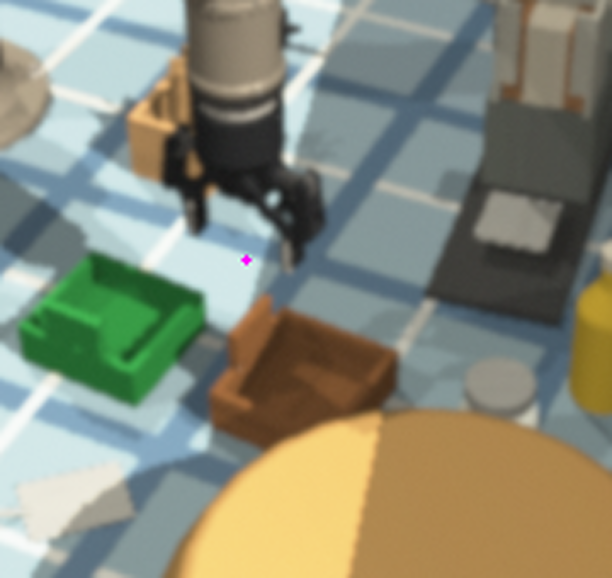

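The fingers straddle the panel (panel at about crop (250,325), TCP above it). Descend and close.

{"op": "apply_moves", "data": {"rows": [[-0.006, -0.007, 0.15, 0, 0, 0], [-0.006, -0.007, 0.28, 0, 0, 0], [-0.006, -0.007, 0.36, 0, 0, 0], [-0.006, -0.007, 0.4, 0, 0, 0], [-0.006, -0.007, 0.4, 0, 0, 0]]}}

```text
clock: 5.78
tcp_pos: [0.5065, -0.2426, 0.0517]
orientation: [2.304, 2.134, 0.002]
contact_force: [-0.8, -0.4, -0.1]
grip_width: 0.0855
gripper_force: 0.0
```

{"op": "apply_moves", "data": {"rows": [[0, 0, 0, 0, 0, 0], [0, 0, 0, 0, 0, 0], [0, 0, 0, 0, 0, 0], [0, 0, 0, 0, 0, 0], [0, 0, 0, 0, 0, 0]], "claw": 0, "newtons": 50}}

```text
clock: 6.4
tcp_pos: [0.5057, -0.244, 0.0514]
orientation: [2.306, 2.131, 0.002]
contact_force: [2.1, 0.5, 4.3]
grip_width: 0.0094
gripper_force: 53.4
```

{"op": "apply_moves", "data": {"rows": [[0, 0, 0, 0, 0, 0], [0, 0, 0, 0, 0, 0], [0, 0, 0, 0, 0, 0], [0, 0, 0, 0, 0, 0]]}}

```text
clock: 6.9
tcp_pos: [0.5057, -0.2439, 0.0514]
orientation: [2.306, 2.131, 0.002]
contact_force: [1.0, 0.1, 4.8]
grip_width: 0.0095
gripper_force: 53.5
```

```bash
python3 - <<'E'
from h import *
plan([((.506,-.242,.17),-4.5),((.56,-.12,.18),2),((.60,.028,.17),7.1)])
E
```

```text
t 6.9 tcp [ 0.5057 -0.2439  0.0514] y az -4.51 tilt 0.11 F [1.  0.1 4.8] g 0.0095 53.5
(0.506, -0.242, 0.17) -4.5 -> [0.008, 0.001, -0.474] [0.001, 0.0, -0.0]
(0.56, -0.12, 0.18) 2 -> [0.503, 0.177, -0.04] [0.0, 0.0, -0.072]
(0.6, 0.028, 0.17) 7.1 -> [0.586, 0.181, 0.04] [0.0, 0.0, -0.057]
```

{"op": "apply_moves", "data": {"rows": [[0.002, 0, -0.05, 0, 0, 0], [0.004, 0, -0.15, 0, 0, 0], [0.006, 0, -0.3, 0, 0, 0], [0.008, 0, -0.42, 0, 0, 0], [0.008, 0, -0.474, 0, 0, 0]]}}

```text
clock: 7.52
tcp_pos: [0.5046, -0.2418, 0.1706]
orientation: [2.307, 2.132, 0.001]
contact_force: [0.0, 0.6, -3.5]
grip_width: 0.0093
gripper_force: 52.3
```

{"op": "apply_moves", "data": {"rows": [[0.08, 0.03, -0.01, 0, 0, -0.012], [0.2, 0.07, -0.02, 0, 0, -0.03], [0.32, 0.11, -0.03, 0, 0, -0.046], [0.44, 0.155, -0.04, 0, 0, -0.06], [0.503, 0.177, -0.04, 0, 0, -0.072]]}}

```text
clock: 8.15
tcp_pos: [0.559, -0.1163, 0.178]
orientation: [-2.176, -2.263, 0.001]
contact_force: [1.6, -0.3, -3.4]
grip_width: 0.0089
gripper_force: 52.3
```

{"op": "apply_moves", "data": {"rows": [[0.14, 0.05, 0.01, 0, 0, -0.012], [0.28, 0.09, 0.02, 0, 0, -0.03], [0.42, 0.13, 0.03, 0, 0, -0.046], [0.54, 0.165, 0.04, 0, 0, -0.057], [0.586, 0.181, 0.04, 0, 0, -0.057]]}}

```text
clock: 8.78
tcp_pos: [0.5989, 0.0306, 0.1684]
orientation: [-2.075, -2.357, 0.001]
contact_force: [-0.5, -0.8, -3.1]
grip_width: 0.0093
gripper_force: 52.3
```

{"op": "apply_moves", "data": {"rows": [[0, 0, 0, 0, 0, 0], [0, 0, 0, 0, 0, 0]]}}

```text
clock: 9.02
tcp_pos: [0.5988, 0.026, 0.1694]
orientation: [2.082, 2.351, -0.001]
contact_force: [-0.3, -0.2, -3.7]
grip_width: 0.0096
gripper_force: 52.3
```

```bash
python3 - <<'E'
from h import *
fs=r.grab_frame("scene"); ft=r.grab_frame("top"); plan([((.60,.0306,.0885),7.1)])
a=cv2.resize(fs["pixels"][130:280,270:400],None,fx=3,fy=4*.75,interpolation=cv2.INTER_CUBIC)
b=cv2.resize(ft["pixels"][125:275,180:310],None,fx=3,fy=3,interpolation=cv2.INTER_CUBIC)
cv2.imwrite("pics/s3.png",np.hstack([a,b])[:,:,::-1])
E
```

```text
t 9.125 tcp [0.5989 0.0262 0.1695] y az 6.94 tilt 0.03 F [ 0.8  0.2 -2.9] g 0.0096 52.3
(0.6, 0.0306, 0.0885) 7.1 -> [0.017, 0.007, 0.324] [-0.0, 0.0, -0.002]
```

View pics/s3.png

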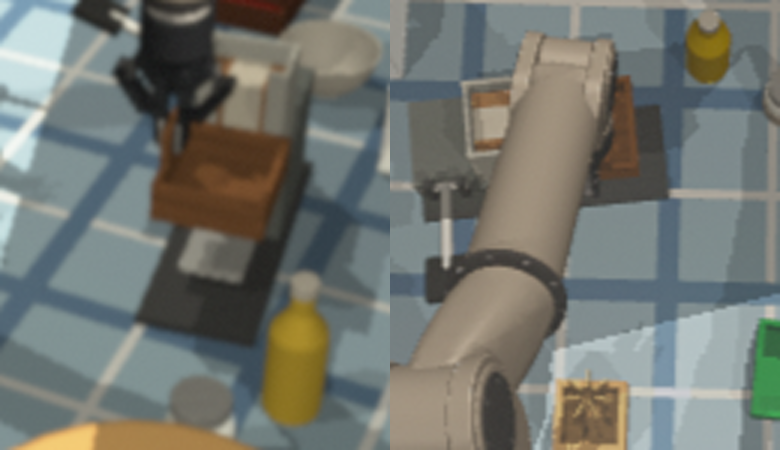

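The scene half shows the box held level over the pedestal, rim corners at about crop (153,185), (262,208), (291,152). The top half shows its -y rim at (630,77) to (637,172). I'll check its offset in the grip.

```bash
python3 - <<'E'
from h import *
fs=r.grab_frame("scene"); ft=r.grab_frame("top")
o=r.get_obs(); zb=o["tcp_pos"][2]-.0514+.045
for n,u in(("+x-y",(630,77)),("-x-y",(637,172))): print(n,at_z(ft,((u[0]-390+.5)/3-.5+180,(u[1]+.5)/3-.5+125),zb))
for n,u in(("-x-y",(153,185)),("+x-y",(262,208)),("+x+y",(291,152))): print(n,at_z(fs,((u[0]+.5)/3-.5+270,(u[1]+.5)/3-.5+130),zb))
M=down(7);c=o["tcp_pos"]+M[:,1]*.055
for n,a,b in(("-x-y",-.06,-.063),("+x-y",.06,-.063),("+x+y",.06,.063)): print("exp",n,c+M[:,1]*a+M[:,0]*b)
E
```

```text
+x-y [ 0.71784852 -0.01963578  0.16305532]
-x-y [ 0.59483889 -0.03243048  0.16305532]
-x-y [ 0.60567227 -0.03475952  0.16305532]
+x-y [ 0.7195679  -0.02376044  0.16305532]
+x+y [0.71528808 0.07804277 0.16305532]
exp -x-y [ 0.60166232 -0.03624222  0.16945532]
exp +x-y [ 0.72076786 -0.0216179   0.16945532]
exp +x+y [0.70541232 0.10344291 0.16945532]
```

{"op": "apply_moves", "data": {"rows": [[0.01, 0.006, 0.08, 0, 0, 0], [0.012, 0.006, 0.18, 0, 0, 0], [0.012, 0.006, 0.26, 0, 0, 0], [0.012, 0.006, 0.3, 0, 0, 0], [0.012, 0.006, 0.316, 0, 0, 0]]}}

```text
clock: 9.85
tcp_pos: [0.6001, 0.0312, 0.0896]
orientation: [-2.08, -2.354, 0.001]
contact_force: [-0.3, 0.5, -3.3]
grip_width: 0.0093
gripper_force: 52.3
```

{"op": "apply_moves", "data": {"rows": [[0, 0, 0.007, 0, 0, 0], [0, 0, 0.013, 0, 0, 0], [0, 0, 0.013, 0, 0, 0]]}}

```text
clock: 10.22
tcp_pos: [0.6005, 0.0313, 0.0874]
orientation: [2.079, 2.354, 0.001]
contact_force: [-0.3, -0.2, -2.8]
grip_width: 0.0094
gripper_force: 52.3
```

```bash
python3 - <<'E'
from h import *
plan([((.60,.029,.0864),7.1)])
E
```

```text
t 10.225 tcp [0.6005 0.0313 0.0874] y az 7.09 tilt 0.04 F [-0.3 -0.2 -2.8] g 0.0094 52.3
(0.6, 0.029, 0.0864) 7.1 -> [-0.009, -0.003, 0.004] [0.0, -0.0, -0.0]
```

{"op": "apply_moves", "data": {"rows": [[-0.009, -0.003, 0, 0, 0, 0], [-0.009, -0.003, 0.003, 0, 0, 0], [-0.009, -0.003, 0.006, 0, 0, 0], [-0.009, -0.003, 0.006, 0, 0, 0]]}}

```text
clock: 10.72
tcp_pos: [0.5996, 0.0285, 0.0864]
orientation: [-2.08, -2.354, -0.0]
contact_force: [-4.0, -0.7, 5.5]
grip_width: 0.0093
gripper_force: 53.7
```

{"op": "apply_moves", "data": {"rows": [[0, 0, 0, 0, 0, 0], [0, 0, 0, 0, 0, 0], [0, 0, 0, 0, 0, 0], [0, 0, 0, 0, 0, 0], [0, 0, 0, 0, 0, 0]], "claw": 0.75}}

```text
clock: 11.35
tcp_pos: [0.5998, 0.029, 0.0855]
orientation: [-2.08, -2.355, 0.0]
contact_force: [1.2, 0.1, -0.3]
grip_width: 0.0641
gripper_force: 0.0
```

{"op": "apply_moves", "data": {"rows": [[0, 0, -0.1, 0, 0, 0], [0, 0, -0.25, 0, 0, 0], [0, 0, -0.45, 0, 0, 0], [0, 0, -0.7, 0, 0, 0], [0, 0, -0.8, 0, 0, 0]]}}

```text
clock: 11.98
tcp_pos: [0.6013, 0.0286, 0.2896]
orientation: [2.078, 2.352, 0.007]
contact_force: [-0.6, -0.3, -0.5]
grip_width: 0.0642
gripper_force: 0.0
```

```bash
python3 - <<'E'
from h import *
plan([((.48,.12,.31),15),((.446,.188,.31),20)])
E
```

```text
t 11.975 tcp [0.6013 0.0286 0.2896] y az 7.06 tilt 0.33 F [-0.6 -0.3 -0.5] g 0.0642 0.0
(0.48, 0.12, 0.31) 15 -> [0.422, -0.436, -0.084] [0.004, -0.0, -0.088]
(0.446, 0.188, 0.31) 20 -> [0.298, -0.061, 0.0] [0.0, 0.0, -0.056]
```

{"op": "apply_moves", "data": {"rows": [[0.2, -0.2, -0.08, 0.004, 0, -0.044], [0.422, -0.436, -0.084, 0.004, 0, -0.088], [0.422, -0.436, -0.084, 0.004, 0, -0.088], [0.422, -0.436, -0.084, 0.004, 0, -0.088], [0.422, -0.436, -0.084, 0.004, 0, -0.088]], "claw": 0}}

```text
clock: 12.6
tcp_pos: [0.4792, 0.1195, 0.3067]
orientation: [-1.911, -2.489, 0.007]
contact_force: [-0.2, -0.5, 0.8]
grip_width: 0.0001
gripper_force: 0.0
```

{"op": "apply_moves", "data": {"rows": [[0.298, -0.061, 0, 0, 0, -0.056], [0.298, -0.061, 0, 0, 0, -0.056], [0.298, -0.061, 0, 0, 0, -0.056], [0.298, -0.061, 0, 0, 0, -0.056]]}}

```text
clock: 13.1
tcp_pos: [0.4456, 0.1865, 0.3066]
orientation: [-1.803, -2.568, 0.008]
contact_force: [-0.6, 0.2, -0.8]
grip_width: -0.0001
gripper_force: 0.0
```

```bash
python3 - <<'E'
from h import *
fs=r.grab_frame("scene"); ft=r.grab_frame("top"); 
o=r.get_obs(); plan([((.445,.188,.225),20),((.442,.187,.139),20)],o)
a=fs["pixels"].copy()
cv2.circle(a,tuple(int(round(x)) for x in proj(fs,o["tcp_pos"])),0,(255,0,255),-1)
cv2.circle(a,tuple(int(round(x)) for x in proj(fs,(.448,.188,.212))),0,(255,0,255),-1)
a=cv2.resize(a[80:240,270:400],None,fx=3,fy=3,interpolation=cv2.INTER_CUBIC)
b=cv2.resize(ft["pixels"][115:275,170:300],None,fx=3,fy=3,interpolation=cv2.INTER_CUBIC)
cv2.imwrite("pics/s4.png",np.hstack([a,b])[:,:,::-1])
E
```

```text
t 13.2 tcp [0.4454 0.1866 0.3066] y az 19.87 tilt 0.35 F [-0.   0.6 -0.4] g -0.0 0.0
(0.445, 0.188, 0.225) 20 -> [0.006, 0.002, 0.327] [-0.004, -0.0, -0.001]
(0.442, 0.187, 0.139) 20 -> [0.0, -0.013, 0.344] [0.0, 0.0, 0.0]
```

View pics/s4.png

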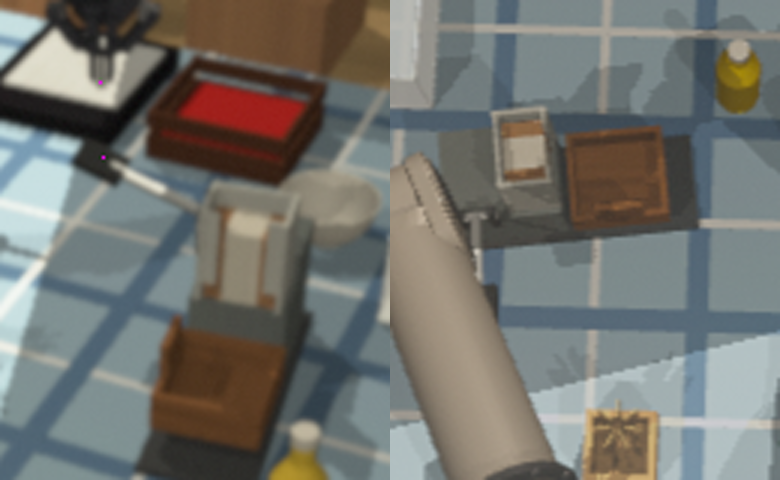

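The box stands square on the pedestal (top half centre at about (617,177)) with a narrow gap to the body, and the tool is above the pad (scene (101,82) over (103,157)). Pressing.

{"op": "apply_moves", "data": {"rows": [[0.003, 0, 0.15, -0.004, 0, 0], [0.006, 0, 0.3, -0.004, 0, 0], [0.006, 0, 0.36, -0.004, 0, 0], [0.006, 0, 0.42, -0.004, 0, 0], [0.006, 0, 0.42, -0.004, 0, 0]]}}

```text
clock: 13.82
tcp_pos: [0.4445, 0.1894, 0.2023]
orientation: [1.802, 2.573, 0.003]
contact_force: [0.4, -1.0, 4.9]
grip_width: -0.0
gripper_force: 2.1
```

```bash
python3 - <<'E'
from h import *
ft=r.grab_frame("top")
c=[at_z(ft,((u-390+.5)/3-.5+170,(v+.5)/3-.5+115),.08)[:2] for u,v in((566,136),(660,127),(668,218),(573,227))]
print(np.round(c,3).tolist(),np.mean(c,0)); plan([((.442,.187,.139),20)])
E
```

```text
[[0.703, 0.107], [0.719, -0.016], [0.596, -0.03], [0.581, 0.092]] [0.6495549  0.03798384]
t 13.875 tcp [0.4446 0.1895 0.2027] y az 20.01 tilt 0.13 F [ 0.8 -1.4  4.3] g -0.0001 2.1
(0.442, 0.187, 0.139) 20 -> [-0.006, -0.014, 0.255] [0.001, -0.001, 0.0]
```

Contact at about z=0.205, 5 N, as expected. Box centre is within 5 mm of the pedestal's. Stroke 1.

{"op": "apply_moves", "data": {"rows": [[0, -0.004, 0.06, 0, 0, 0], [-0.002, -0.008, 0.12, 0, 0, 0], [-0.004, -0.012, 0.18, 0, 0, 0], [-0.006, -0.014, 0.23, 0, 0, 0], [-0.006, -0.014, 0.255, 0, 0, 0]]}}

```text
clock: 14.5
tcp_pos: [0.4427, 0.1895, 0.1399]
orientation: [1.799, 2.575, 0.011]
contact_force: [-5.1, 2.8, 32.8]
grip_width: -0.0
gripper_force: 16.8
```

{"op": "apply_moves", "data": {"rows": [[0, 0, 0.01, 0, 0, 0], [0, 0, 0.01, 0, 0, 0], [0, 0, 0.01, 0, 0, 0]]}}

```text
clock: 14.88
tcp_pos: [0.4429, 0.1896, 0.1397]
orientation: [-1.8, -2.574, -0.012]
contact_force: [-9.3, -0.2, 34.5]
grip_width: -0.0002
gripper_force: 18.0
```

{"op": "apply_moves", "data": {"rows": [[0, 0.003, -0.08, 0, 0, 0], [0, 0.006, -0.18, 0, 0, 0], [0, 0.01, -0.28, 0, 0, 0], [0, 0.012, -0.37, 0, 0, 0], [0, 0.012, -0.4, 0, 0, 0]]}}

```text
clock: 15.5
tcp_pos: [0.4444, 0.1883, 0.2372]
orientation: [1.801, 2.574, 0.006]
contact_force: [0.5, -0.3, -1.2]
grip_width: 0.0
gripper_force: 0.0
```

{"op": "apply_moves", "data": {"rows": [[0, 0, 0, 0, 0, 0], [0, 0, 0, 0, 0, 0], [0, 0, 0, 0, 0, 0], [0, 0, 0, 0, 0, 0], [0, 0, 0, 0, 0, 0]]}}

```text
clock: 16.12
tcp_pos: [0.4434, 0.1878, 0.2352]
orientation: [-1.8, -2.574, -0.0]
contact_force: [-0.5, -0.2, 0.1]
grip_width: -0.0003
gripper_force: 0.0
```

```bash
python3 - <<'E'
from h import *
fs=r.grab_frame("scene"); ft=r.grab_frame("top"); plan([((.445,.188,.139),20)])
a=cv2.resize(fs["pixels"][80:240,270:400],None,fx=3,fy=3,interpolation=cv2.INTER_CUBIC)
b=cv2.resize(ft["pixels"][115:275,170:300],None,fx=3,fy=3,interpolation=cv2.INTER_CUBIC)
cv2.imwrite("pics/s5.png",np.hstack([a,b])[:,:,::-1])
E
```

```text
t 16.225 tcp [0.4434 0.1879 0.2353] y az 20.05 tilt 0.05 F [ 0.6  0.2 -0.6] g 0.0003 0.0
(0.445, 0.188, 0.139) 20 -> [-0.002, 0.006, 0.385] [-0.0, -0.001, 0.001]
```

View pics/s5.png

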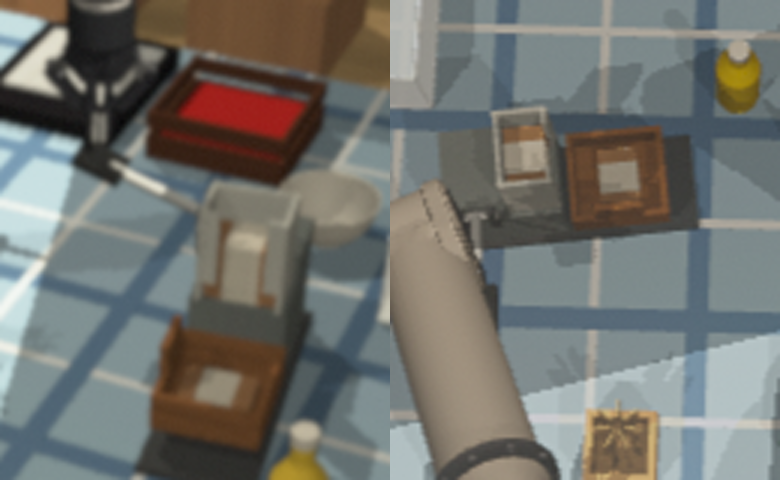

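Pack 1 lies flat in the box (top half (618,176)), the stack has come down, and the lever is up. Stroke 2 the same way.

{"op": "apply_moves", "data": {"rows": [[0, 0.004, 0.08, 0, 0, 0], [0, 0.006, 0.16, 0, 0, 0], [0, 0.006, 0.22, 0, 0, 0], [0, 0.004, 0.28, 0, 0, 0], [0, 0.002, 0.33, 0, 0, 0]]}}

```text
clock: 16.85
tcp_pos: [0.4439, 0.1887, 0.1533]
orientation: [-1.8, -2.573, -0.002]
contact_force: [-2.5, -0.1, 8.8]
grip_width: -0.0002
gripper_force: 4.9
```

{"op": "apply_moves", "data": {"rows": [[0, -0.002, 0.03, 0, 0, 0], [0, -0.006, 0.06, 0, 0, 0], [0, -0.006, 0.07, 0, 0, 0], [0, -0.006, 0.07, 0, 0, 0], [0, -0.006, 0.07, 0, 0, 0]]}}

```text
clock: 17.48
tcp_pos: [0.4455, 0.1891, 0.14]
orientation: [1.801, 2.573, 0.012]
contact_force: [-9.7, -4.1, 44.4]
grip_width: -0.0002
gripper_force: 22.2
```

{"op": "apply_moves", "data": {"rows": [[0, 0.003, -0.08, 0, 0, 0], [0, 0.006, -0.18, 0, 0, 0], [0, 0.008, -0.28, 0, 0, 0], [0, 0.008, -0.37, 0, 0, 0], [0, 0.008, -0.4, 0, 0, 0]]}}

```text
clock: 18.1
tcp_pos: [0.445, 0.1886, 0.2366]
orientation: [-1.801, -2.574, -0.005]
contact_force: [-0.8, 0.8, -0.3]
grip_width: -0.0
gripper_force: 0.0
```

{"op": "apply_moves", "data": {"rows": [[0, 0, 0, 0, 0, 0], [0, 0, 0, 0, 0, 0], [0, 0, 0, 0, 0, 0], [0, 0, 0, 0, 0, 0], [0, 0, 0, 0, 0, 0]]}}

```text
clock: 18.73
tcp_pos: [0.4443, 0.1882, 0.2352]
orientation: [-1.8, -2.574, -0.0]
contact_force: [0.0, 0.0, -0.2]
grip_width: -0.0
gripper_force: 0.0
```

```bash
python3 - <<'E'
from h import *
fs=r.grab_frame("scene"); ft=r.grab_frame("top"); plan([((.445,.188,.139),20)])
a=cv2.resize(fs["pixels"][80:240,270:400],None,fx=3,fy=3,interpolation=cv2.INTER_CUBIC)
b=cv2.resize(ft["pixels"][115:275,170:300],None,fx=3,fy=3,interpolation=cv2.INTER_CUBIC)
cv2.imwrite("pics/s6.png",np.hstack([a,b])[:,:,::-1])
E
```

```text
t 18.825 tcp [0.4444 0.1882 0.2353] y az 20.05 tilt 0.05 F [ 0.2 -0.5  0.2] g -0.0003 0.0
(0.445, 0.188, 0.139) 20 -> [-0.002, 0.002, 0.385] [-0.0, -0.001, 0.001]
```

View pics/s6.png

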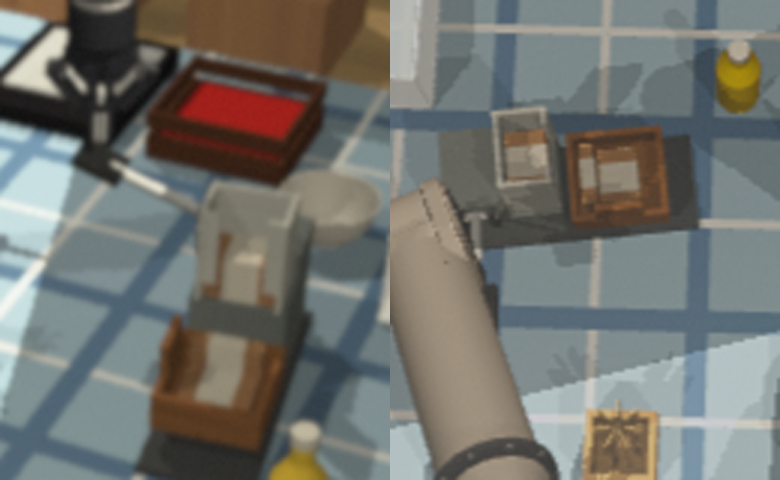

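Pack 2 is in the box too, on the dispenser side at top-half (590,175), partly beside pack 1. The way out is clear. Stroke 3.

{"op": "apply_moves", "data": {"rows": [[0, 0.002, 0.08, 0, 0, 0], [0, 0.004, 0.16, 0, 0, 0], [0, 0.004, 0.22, 0, 0, 0], [0, 0.002, 0.28, 0, 0, 0], [0, 0, 0.33, 0, 0, 0]]}}

```text
clock: 19.45
tcp_pos: [0.4443, 0.1888, 0.1532]
orientation: [-1.8, -2.573, -0.002]
contact_force: [-2.9, 0.6, 9.4]
grip_width: -0.0001
gripper_force: 4.7
```

{"op": "apply_moves", "data": {"rows": [[0, -0.002, 0.03, 0, 0, 0], [0, -0.006, 0.055, 0, 0, 0], [0, -0.006, 0.065, 0, 0, 0], [0, -0.006, 0.065, 0, 0, 0], [0, -0.006, 0.065, 0, 0, 0]]}}

```text
clock: 20.08
tcp_pos: [0.4457, 0.1891, 0.1405]
orientation: [1.801, 2.573, 0.011]
contact_force: [-6.6, -2.9, 34.9]
grip_width: -0.0
gripper_force: 17.8
```

{"op": "apply_moves", "data": {"rows": [[0, 0.003, -0.08, 0, 0, 0], [0, 0.006, -0.18, 0, 0, 0], [0, 0.008, -0.28, 0, 0, 0], [0, 0.008, -0.4, 0, 0, 0], [0, 0.008, -0.6, 0, 0, 0]]}}

```text
clock: 20.7
tcp_pos: [0.4439, 0.1879, 0.2868]
orientation: [-1.8, -2.573, 0.003]
contact_force: [0.9, 1.1, 0.6]
grip_width: 0.0001
gripper_force: 0.0
```

{"op": "apply_moves", "data": {"rows": [[0, 0, 0, 0, 0, 0], [0, 0, 0, 0, 0, 0], [0, 0, 0, 0, 0, 0], [0, 0, 0, 0, 0, 0], [0, 0, 0, 0, 0, 0]]}}

```text
clock: 21.32
tcp_pos: [0.4446, 0.1882, 0.2861]
orientation: [-1.8, -2.573, 0.001]
contact_force: [0.0, 0.3, 0.4]
grip_width: -0.0
gripper_force: 0.0
```

```bash
python3 - <<'E'
from h import *
fs=r.grab_frame("scene"); ft=r.grab_frame("top"); plan([])
a=cv2.resize(fs["pixels"][80:240,270:400],None,fx=3,fy=3,interpolation=cv2.INTER_CUBIC)
b=cv2.resize(ft["pixels"][115:275,170:300],None,fx=3,fy=3,interpolation=cv2.INTER_CUBIC)
cv2.imwrite("pics/s7.png",np.hstack([a,b])[:,:,::-1])
E
```

```text
t 21.425 tcp [0.4448 0.1883 0.2864] y az 20.05 tilt 0.05 F [ 0.1  0.2 -0.1] g 0.0 0.0
```

View pics/s7.png

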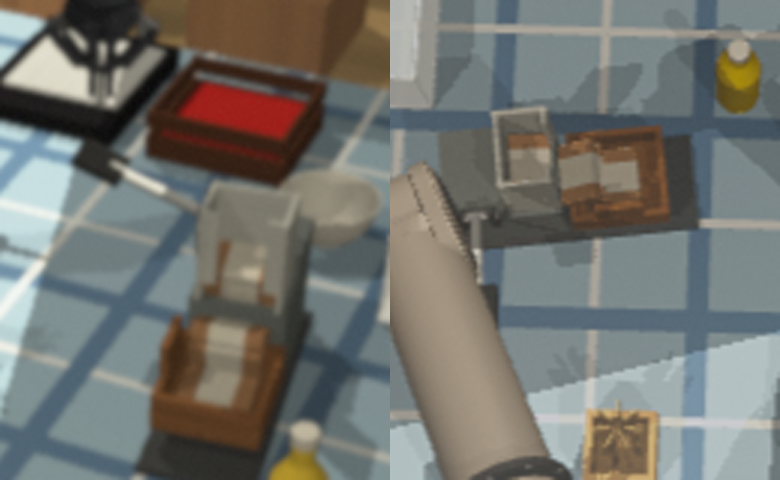

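```bash
python3 - <<'E'
from h import *
fs=r.grab_frame("scene"); ft=r.grab_frame("top")
c=np.array([.6515,.0378]);a=np.radians(7.1);X=np.array([np.cos(a),np.sin(a)]);Y=np.array([-X[1],X[0]])
S=[d for d in r.landmark_of(fs,"pack_3")]; T=[d for d in r.landmark_of(ft,"pack_3")]
for n,L,f in(("s",S,fs),("t",T,ft)):
  for d in L[:6]: print(n,round(d["conf"],2),np.round(d["point"],1),[(z,(Y@(at_z(f,d["point"],z+.035)[:2]-c)).round(3)) for z in(.02,.04,.06,.075)])
for s in S[:4]:
  for t in T[:4]:
    x,e=tri(fs,s["point"],ft,t["point"]); print(s["point"],t["point"],"box frame",(X@(x[:2]-c)).round(3),(Y@(x[:2]-c)).round(3),(x[2]-.035).round(3),e)
for n,f in(("scene",fs),("top",ft)):
  for d in r.outline_of(f,"pack_3")[:5]: print(n,round(d["conf"],2),np.round(d["rect"],1))
a_=cv2.resize(fs["pixels"][175:235,310:370],None,fx=6.5,fy=6.5,interpolation=cv2.INTER_CUBIC)
b=cv2.resize(ft["pixels"][145:205,205:265],None,fx=6.5,fy=6.5,interpolation=cv2.INTER_CUBIC)
cv2.imwrite("pics/s8.png",np.hstack([a_,b])[:,:,::-1])
E
```

```text
s 0.67 [341.  211.4] [(0.02, np.float64(-0.014)), (0.04, np.float64(-0.037)), (0.06, np.float64(-0.061)), (0.075, np.float64(-0.078))]
s 0.58 [347.4 201.6] [(0.02, np.float64(0.042)), (0.04, np.float64(0.018)), (0.06, np.float64(-0.007)), (0.075, np.float64(-0.025))]
s 0.56 [354. 170.] [(0.02, np.float64(0.225)), (0.04, np.float64(0.197)), (0.06, np.float64(0.169)), (0.075, np.float64(0.149))]
s 0.48 [344.9 190.9] [(0.02, np.float64(0.096)), (0.04, np.float64(0.071)), (0.06, np.float64(0.045)), (0.075, np.float64(0.026))]
s 0.45 [351.2 169.9] [(0.02, np.float64(0.223)), (0.04, np.float64(0.195)), (0.06, np.float64(0.167)), (0.075, np.float64(0.146))]
t 0.75 [215.3 170.9] [(0.02, np.float64(0.119)), (0.04, np.float64(0.116)), (0.06, np.float64(0.114)), (0.075, np.float64(0.113))]
t 0.65 [235.5 169.7] [(0.02, np.float64(0.039)), (0.04, np.float64(0.037)), (0.06, np.float64(0.036)), (0.075, np.float64(0.035))]
t 0.55 [239.  175.1] [(0.02, np.float64(0.027)), (0.04, np.float64(0.026)), (0.06, np.float64(0.024)), (0.075, np.float64(0.023))]
t 0.48 [248.5 175.9] [(0.02, np.float64(-0.01)),
[... 805 characters left out ...]
[0.00074736]
[354.0, 170.0] [239.0, 175.1] box frame -0.004 0.031 0.143 [0.00193804]
[354.0, 170.0] [248.5, 175.9] box frame -0.007 -0.001 0.162 [0.00323399]
[344.9, 190.9] [215.3, 170.9] box frame 0.007 0.109 0.023 [0.00090404]
[344.9, 190.9] [235.5, 169.7] box frame 0.005 0.034 0.072 [3.50331116e-05]
[344.9, 190.9] [239.0, 175.1] box frame -0.005 0.027 0.069 [0.00013089]
[344.9, 190.9] [248.5, 175.9] box frame -0.008 -0.006 0.09 [0.00064889]
scene 0.79 [341.9 162.5  17.8  15.1]
scene 0.63 [330.3 204.5  24.2  14.3]
scene 0.48 [333.4 191.8  22.3  14.2]
scene 0.47 [333.3 185.6  25.9   8.8]
top 0.79 [225.1 159.   14.2  26. ]
top 0.61 [241.4 165.1  10.4  17.9]
top 0.53 [207.5 161.1  15.6  17.2]
```

View pics/s8.png

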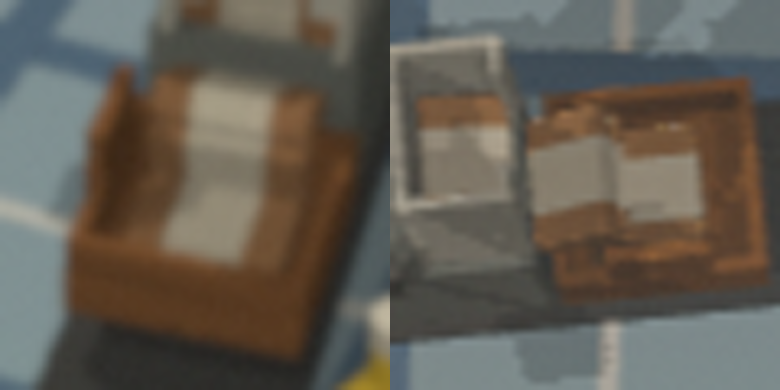

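Pack 3 lies on the box's dispenser-side wall and on pack 2: top half (530–612, 105–245), scene half around (230,110). I'll fit its pose to check against the limits (y < 55 mm, z < 75 mm).

```bash
python3 - <<'E'
from h import *
from scipy.optimize import least_squares
fs=r.grab_frame("scene"); ft=r.grab_frame("top")
c=np.array([.6515,.0378,.035]);B=R.from_euler("z",7.1,degrees=True).as_matrix()
PT=lambda u,v:np.array([(u-390+.5)/6.5-.5+205,(v+.5)/6.5-.5+145]); PS=lambda u,v:np.array([(u+.5)/6.5-.5+310,(v+.5)/6.5-.5+175])
# silhouettes: pack 3 outlines hulls from nets, printed for comparison
T=[((530,120),(.04,.025,.009)),((606,107),(.04,-.025,.009)),((613,232),(-.04,-.025,.009)),((537,245),(-.04,.025,.009))]
S=[((318,90),(.04,.025,.009)),((308,143),(.04,-.025,.009)),((152,128),(-.04,-.025,.009)),((163,73),(-.04,.025,.009))]
def g(p,st=0):
    Q=lambda q:c+B@(p[:3]+R.from_euler("zx",p[3:]).as_matrix()@np.array(q))
    return np.hstack([proj(ft,Q(q))-PT(*u) for u,q in T]+[proj(fs,Q(q))-PS(*u) for u,q in S])
s=least_squares(g,(0,.04,.06,0,.2),loss="soft_l1"); print(s.x[:3].round(4),np.degrees(s.x[3:]).round(1),g(s.x).round(1).tolist())
# known-point bias check: box's front rim / outlet-side rim via camera offset
for n,q in(("rim+x-y",(.06,-.063,.045)),("rim-x-y",(-.06,-.063,.045)),("rim+x+y",(.06,.063,.045))):
    P=c+B@np.array(q); t=(proj(ft,P)+.5-[205,145])*6.5-.5+[390,0]; u=(proj(fs,P)+.5-[310,175])*6.5-.5; print(n,"top crop",t.round(),"scene crop",u.round())
E
```

```text
[0.0038 0.0458 0.0508] [ 3.5 -3.8] [-0.8, 0.5, 0.1, 0.3, 2.0, 0.7, 0.9, 0.9, 1.1, 0.3, 0.4, 0.5, -0.0, -1.0, 1.1, -0.7]
rim+x-y top crop [750.  80.] scene crop [299. 286.]
rim-x-y top crop [768. 272.] scene crop [ 58. 237.]
rim+x+y top crop [542. 100.] scene crop [354. 131.]
```

Pack 3's centre is at y≈46 mm, z≈51 mm in the box frame. The dispenser body also keeps y below about 48 mm, so it is inside the limits. The lever is up and the arm is clear, so I'm handing in.

```bash
python3 -c "
from bench import r
print(r.hand_in())"
```

```text
the job is handed in; nothing more can be done
None
```

I handed the job in, with no verdict returned. By the camera images, the box stands on the pedestal about 5 mm off centre or less, with three packs in it, two left in the magazine, the lever up and the arm clear. Pack 3 rests partly on the box's dispenser-side wall, its centre about 9 mm inside the limit.

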